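Lock the box files into the desk rack

TASK

Lock the three box files into the desk rack: push each file fully home against the back of the rack so that the holes in the lugs line up, then push the steel rod by its red knob through all three lugs and into the keeper on the other side, until the knob meets the guide block. Leave the other things on the desk where they are.

Things in the scene. Friction and masses are not known exactly. Their poses are not given: they have to be found in the camera images.
- rack: Grey open-topped rack fixed to the desk. Origin on the desk, below the middle of the locking axis. x: the way files are pushed home, away from the robot; y: from guide block to keeper; z up. Three bays at y = -40, 0, +40 mm, 37 mm wide; 6 mm floor from x = -110 to the back wall at x = 105 mm; bay walls up to 44 mm high start at x = -50 mm. Locking axis along y at x = 0, 78 mm high.
- rack_guide (a point): Outer mouth of the rack's guide block (dark steel, 34 mm square outside, square bore 15.6 mm), on the locking axis at rack y = -116 mm; the block runs 52 mm in +y from here. The rod's knob meets it here when home.
- rack_keeper (a point): Far face of the keeper, a steel plate 10 mm thick, 34 mm square, with a 20 mm hole; hole centre, on the locking axis at rack y = +72 mm.
- rod: Loose steel locking rod, 14 mm thick, 192 mm long plus a red round knob. Origin: centre of the tapered tip; its y axis points from knob to tip; it may roll about y. It starts with 44 to 50 mm of its length inside the guide block's bore, the knob far out on the rack's -y side, sagging a few mm. Slides at 1 to 2 N. Fully home, its tip is at rack y = +76 mm.
- rod_knob (a point): Centre of the outer face of the rod's red knob (30 mm across, 12 mm thick), 204 mm behind the rod's tip: the place to push.
- file_red: Loose box file, black, white label, red lug on top; 0.25 to 0.5 kg, slides at 2 to 6 N. 150 (x) x 34 x 55 mm high. Origin: underside, below the lug's hole; front face at x = -45, back at +105 mm. Lug: upright plate 8 mm thick (y), 34 wide, top at z = 89 mm, 20 mm hole along y at z = 72 mm. In any bay, pulled out 20 to 60 mm towards the robot. Home against the back wall: origin at rack x = 0.
- file_yellow: Loose box file, grey, white label, yellow lug on top; 0.25 to 0.5 kg, slides at 2 to 6 N. 150 (x) x 34 x 55 mm high. Origin: underside, below the lug's hole; front face at x = -45, back at +105 mm. Lug: upright plate 8 mm thick (y), 34 wide, top at z = 89 mm, 20 mm hole along y at z = 72 mm. In any bay, pulled out 20 to 60 mm towards the robot. Home against the back wall: origin at rack x = 0.
- file_green: Loose box file, blue, white label, green lug on top; 0.25 to 0.5 kg, slides at 2 to 6 N. 150 (x) x 34 x 55 mm high. Origin: underside, below the lug's hole; front face at x = -45, back at +105 mm. Lug: upright plate 8 mm thick (y), 34 wide, top at z = 89 mm, 20 mm hole along y at z = 72 mm. In any bay, pulled out 20 to 60 mm towards the robot. Home against the back wall: origin at rack x = 0.
- sanitiser: Bystander: upright clear bottle, 54 mm across, 140 mm high; origin: centre of its underside.
- clip_jar: Bystander: round amber jar, 80 mm across, 75 mm high; origin: centre of its underside.
- stapler: Bystander: stapler 135 mm long (x), 36 mm wide, 42 mm high; origin: centre of its underside.

How it is judged (in metres and radians):
On the way, in this order (a step that is already met when the one before it is completed fails the run):
1. all three files fully home (within 4 mm), before the rod passes through (x of each of file_red, file_yellow, file_green in the frame of rack above -0.004 m), for 0.2 s.
2. the rod is through all three lugs and the keeper (y of rod in the frame of rack above 0.071 m), for 0.2 s.
At the end, for the whole second after the job is handed in: All three files stand upright in their bays, fully home within 4 mm; the rod lies on the locking axis (tip within 5 mm in x and 6 mm in z, rod parallel to it within 0.06 rad), through the lugs and the keeper, pushed home within 5 mm; everything is at rest and the robot touches nothing (all of step 1 and z of each of file_red, file_yellow, file_green in the frame of rack below 0.012 m and angle between each of file_red, file_yellow, file_green's own z axis and vertical below 0.05 rad and y of rod in the frame of rack above 0.071 m and x of rod in the frame of rack between -0.005 and 0.005 m and z of rod in the frame of rack between 0.072 and 0.084 m and angle between the y axis of rod and the y axis of rack, either way round below 0.06 rad and linear speed of each of file_red, file_yellow, file_green, rod below 0.01 m/s).
It fails at once if the sanitiser is shifted by more than 30 mm or tipped (distance of sanitiser from where it was at the start of the episode above 0.03 m or angle between sanitiser's own z axis and vertical above 0.4 rad).
It fails at once if the clip jar is shifted by more than 30 mm or tipped (distance of clip_jar from where it was at the start of the episode above 0.03 m or angle between clip_jar's own z axis and vertical above 0.4 rad).
It fails at once if the stapler is shifted by more than 30 mm or tipped (distance of stapler from where it was at the start of the episode above 0.03 m or angle between stapler's own z axis and vertical above 0.4 rad).
It also fails if it takes over 72 s, if anything falls off the work surface, if the arm or the gripper's body presses on something with over 40 N, if the wrist force passes 120 N, or if a joint passes its speed limit or range.

ROBOT

A 6-joint arm with a two-finger parallel gripper is mounted at the origin on the work surface. World frame = base frame: x ahead of the robot, y to its left, z up, the work surface at z = 0. Lengths are in m, angles in degrees, forces in N, time in s.
With the tool pointing down it reaches from about 0.25 to 0.725 m from the base axis. Payload 9.7 kg.
Tool frame: the origin (TCP) lies on the centre line of the jaws, within the pads' length; the fingertips stand 22 mm ahead of it and the grasp point (between the pads) lies 3 mm ahead of it; z points along the fingers, y is the direction in which the jaws open and shut (so a half turn about z gives the same grasp; the last joint's range is limited). The gripper opens to 85 mm and grips with 20 to 120 N. Pads are 22 mm wide; open, the fingers measure 114 mm over their backs; the gripper's body (76 mm by 85 mm) begins 54 mm behind the grasp point. The pads swing forward as they close: fully open they stand 13 mm farther back than shut.
Start: joints at [-70.015, 4.979, 10.078, 95.1, 0, 90], TCP at [0.188, -0.517, 0.253] pointing down, gripper open.
Joint ranges: [-179.16, 179.16], [-48.56, 103.87], [-65.8, 70.77], [-126.05, 130.52], [-82.76, 87.17], [-180, 180]. Speed limits (degrees/s): [127.2, 127.2, 147.25, 180, 180, 180].

INTERFACE

Orientations are given as [roll, pitch, yaw] about the fixed x, y, z axes, in that order (R = Rz(yaw) Ry(pitch) Rx(roll)).
In Python, from workcell import monitor, eyes, job gives the robot as it stands. The module is installed in compiled form; this text tells all that it offers.
- The arm moves only by the tool drive_tool, never from a script. Its argument "plan" is a list of rows, each a list of 3 entries, a list of its own where there are three numbers: the opening, from 0 (shut) to 1 (fully open), then the shift along the world's x, y, z in m, then the turn about the world's z in degrees. In form: [[gripper, [x, y, z], yaw], ...]. A call has 1 to 10 rows; each row shifts and turns the commanded pose from where the row before left it; what a row does not reach is not made up. A row lasts 1/8 s, in which the tool goes at most 62.5 mm and 10.7 degrees, less where a joint would pass 70% of its speed; a pose out of reach is approached as far as the arm can. A call is refused whole if a number of a shift passes 0.0625 or a number of a turn 10.7, either way. A call with a gripper value outside its range is refused whole. The fingers move at their own pace and stop on an object; "grip_force" is the grip in N (left out, the last holds). Time passes only in rows, so rows that do not move let the fingers close. It gives the time, the measured TCP pose, the force and the opening at its end, in the units of the state.
- monitor.get_obs(): the state, without advancing time (a new reading comes with each control period).
- eyes.camera(name): name is "scene" or "side" or "wrist"; returns (picture, depth): 400x640x3 uint8, red, green, blue; 400x640 float32, m along the optical axis (not along the pixel's ray), 0 where there is no reading.
- eyes.camera_params(name): a dict with "fx", "fy", "cx", "cy" (pixels), "extrinsics" (4x4, takes a point from world to camera coordinates); the wrist camera has in their place "mount" (4x4, takes a point from camera to tool coordinates, whose origin is the TCP and whose axes are the flange's). Camera axes: x right, y down, z forward; pixel columns grow to the right and rows downward; lengths in m; the calibration is good to about 2 mm. A picture is of the moment at which its call begins: read the wrist's pose just before it. camera_params takes no time and is no camera call.
- job.job_done(): hands the job in, once; it reports no verdict.
The state is a dict: "time": time; "q": joint angles; "qd": joint speeds; "joint_efforts": joint torques, N m; "ee_pos": TCP position; "tcp_rot": TCP orientation; "wrist_force": force on the tool from outside, world axes, zero at the start; "torque": the same for the moment, N m; "opening": finger opening in m.
Only numpy, scipy, OpenCV 4.12 (cv2) and the standard library are available. Lean on these libraries where they do the work, as an engineer would, in place of code of your own. Each camera call takes 0.05 s, during which the arm holds its last target.

## Working session

There is one attempt and no reset: what is moved stays moved. The work goes in short steps, Python scripts to look and compute and a tool call to move; the robot and the scene stay as the last step left them, time stands still between calls to the robot, and variables do not carry over. Pictures are saved under pics/ and viewed, and the job is handed in when it is done.

Besides the shell and the picture viewer there is one more tool, called after "Emit:" in YAML: its name, and indented under it one key for each argument. drive_tool: Moves the arm, as the interface text tells. Its arguments: {"type":"object","properties":{"plan":{"type":"array","items":{"type":"array"}},"grip_force":{"type":"number"}},"required":["plan"]}

```bash
mkdir -p pics; cat > h.py <<'E'
import numpy as np, cv2
from workcell import monitor, eyes, job
def shot(n,tag):
    o=monitor.get_obs(); p,d=eyes.camera(n); 
    cv2.imwrite(f'pics/{tag}.png',p[:,:,::-1]); np.savez(f'{tag}.npz',p=p,d=d,pos=o['ee_pos'],rot=o['tcp_rot'])
    return p,d
def world(n,u,v,z):
    c=eyes.camera_params(n); E=np.array(c['extrinsics'])
    pc=np.array([(u-c['cx'])/c['fx']*z,(v-c['cy'])/c['fy']*z,z,1])
    return (np.linalg.inv(E)@pc)[:3]
def W(n,tag,pts):
    d=np.load(f'{tag}.npz')['d']
    for u,v in pts:
        w=d[v-1:v+2,u-1:u+2]; w=w[w>0]; print((u,v), world(n,u,v,np.median(w)).round(4) if len(w) else None)
E
python3 - <<'E'
from h import *
print(monitor.get_obs())
for n in('scene','side','wrist'): shot(n,n+'0'); print(eyes.camera_params(n))
E
```

```text
{'time': 0.0, 'q': array([-7.00155180e+01,  5.01076202e+00,  1.00334444e+01,  9.50970043e+01,
       -1.17357776e-03,  8.99995963e+01]), 'qd': array([-0.02965207,  0.07397501, -0.05127481,  0.04586662,  0.05995494,
        0.05606285]), 'joint_efforts': array([ 1.40912889e-03, -5.20389426e+01,  4.64801002e+01,  1.62689510e-02,
        4.50229618e-05, -9.32594503e-06]), 'ee_pos': array([ 0.18790168, -0.51670676,  0.25257723]), 'tcp_rot': array([-1.79925678e+02,  1.17305310e-03,  1.99848872e+01]), 'wrist_force': array([0.44155064, 0.76617315, 0.03676702]), 'torque': array([-0.00640909,  0.0136179 , -0.0008983 ]), 'opening': 0.08541488847355581}
{'fx': 413.7200871896161, 'fy': 413.7200871896161, 'cx': 319.90794189635574, 'cy': 206.0394189183353, 'extrinsics': array([[-0.59387994,  0.80449529, -0.00969292,  0.30362838],
       [ 0.47037282,  0.33740558, -0.81541823, -0.23737356],
       [-0.65272968, -0.48881981, -0.57879112,  1.43638078],
       [ 0.        ,  0.        ,  0.        ,  1.        ]])}
{'fx': 440.279231926349, 'fy': 440.279231926349, 'cx': 315.08752531410374, 'cy': 207.9999017191464, 'extrinsics': array([[-0.82575628, -0.56399889, -0.00564087,  0.55482576],
       [-0.38838452,  0.57583295, -0.71942607,  0.27199342],
       [ 0.40900371, -0.59187977, -0.69454612,  0.89133456],
       [ 0.        ,  0.        ,  0.        ,  1.        ]])}
{'fx': 327.8425560126209, 'fy': 327.8425560126209, 'cx': 311.0887317947035, 'cy': 199.62335057045445, 'mount': array([[-2.09451580e-05, -9.61776462e-01, -2.73835783e-01,
         6.80408641e-02],
       [ 9.99999904e-01, -1.39796031e-04,  4.14508926e-04,
        -3.47036735e-04],
       [-4.36946084e-04, -2.73835748e-01,  9.61776373e-01,
        -1.19940049e-01],
       [ 0.00000000e+00,  0.00000000e+00,  0.00000000e+00,
         1.00000000e+00]])}
```

View pics/scene0.png

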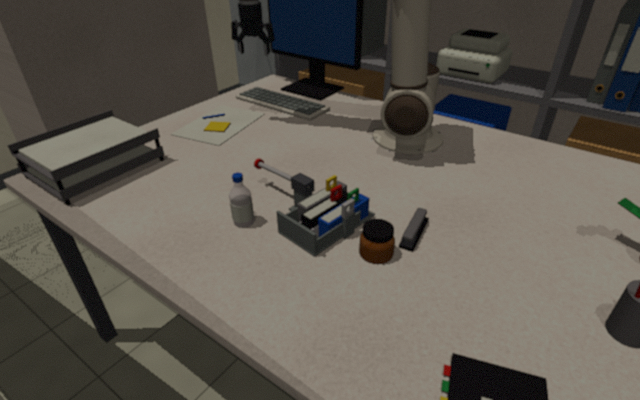

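View pics/side0.png

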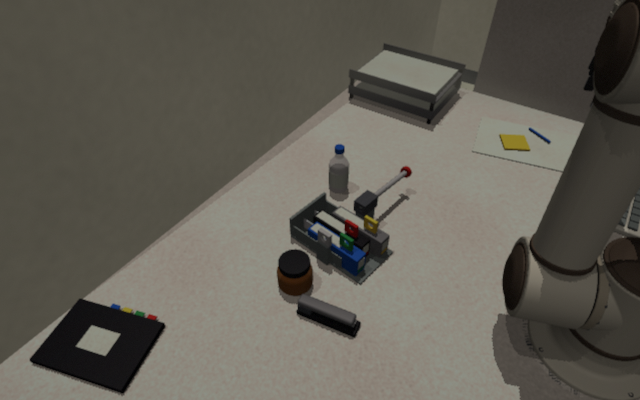

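View pics/wrist0.png

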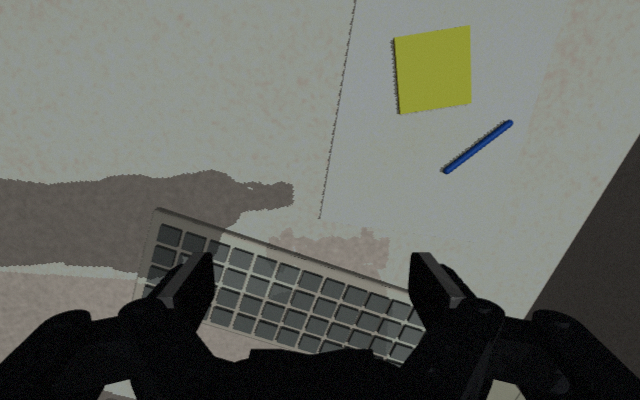

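The scene view shows the rack around (325,215), with the rod running from the guide at (302,185) to the red knob at (258,163). The bottle is at (241,200), the jar at (377,240) and the stapler at (414,228). I'll enlarge both views.

```bash
python3 - <<'E'
from h import *
for n,(x0,y0,w,h) in {'scene':(230,145,200,130),'side':(270,135,190,200)}.items():
    p=cv2.imread(f'pics/{n}0.png')[y0:y0+h,x0:x0+w]
    s=4 if n=='scene' else 3
    cv2.imwrite(f'pics/{n}0c.png',np.clip(cv2.resize(p,None,fx=s,fy=s,interpolation=cv2.INTER_CUBIC)*1.5,0,255))
E
```

```text
[ WARN:0@0.547] global loadsave.cpp:1063 imwrite_ Unsupported depth image for selected encoder is fallbacked to CV_8U.
```

View pics/scene0c.png

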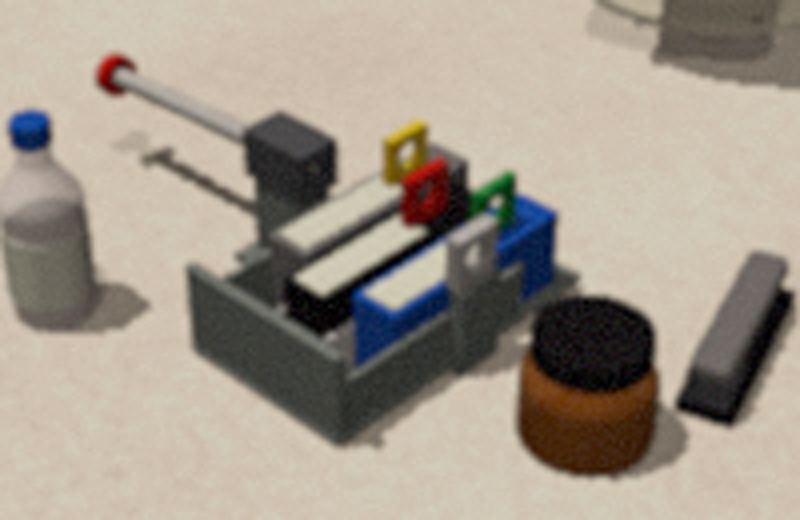

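View pics/side0c.png

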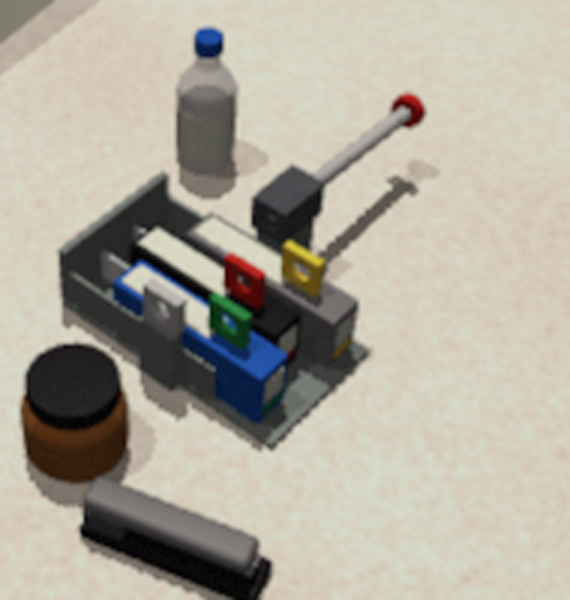

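```bash
cat >> h.py <<'E'
def cloud(n,tag):
    f=np.load(f'{tag}.npz'); d=f['d']; c=eyes.camera_params(n)
    v,u=np.mgrid[0:400,0:640]; P=np.stack([(u-c['cx'])/c['fx']*d,(v-c['cy'])/c['fy']*d,d,np.ones_like(d)],-1)
    if 'extrinsics' in c: T=np.linalg.inv(np.array(c['extrinsics']))
    else:
        from scipy.spatial.transform import Rotation as R
        T=np.eye(4); T[:3,:3]=R.from_euler('xyz',f['rot'],degrees=True).as_matrix(); T[:3,3]=f['pos']; T=T@np.array(c['mount'])
    P=(P.reshape(-1,4)@T.T)[:,:3].reshape(400,640,3); P[d<=0]=np.nan
    return P,f['p']
E
python3 - <<'E'
from h import *
W('side','side0',[(392,251),(361,283),(325,228),(366,195),(406,171),(352,228),(371,222),(347,238),(339,180),(295,270),(328,314),(388,235),(366,240),(362,265)])
W('scene','scene0',[(258,163),(303,177),(346,203),(281,220),(314,247),(241,205),(377,230),(331,183),(336,193)])
ims=[]
for n in('scene','side'):
    P,p=cloud(n,n+'0'); m=np.isfinite(P[...,0])&(P[...,2]>0.012)&(P[...,2]<.2)&(P[...,0]>.25)&(P[...,0]<.75)&(P[...,1]>-.4)&(P[...,1]<.2)
    Q=P[m];C=p[m]
    print(n,len(Q)); 
    im=np.full((600,500,3),60,np.uint8); o=np.argsort(Q[:,2])
    for q,c in zip(Q[o],C[o]):
        cv2.circle(im,(int((q[0]-.25)*1000),int((.2-q[1])*1000)),2,tuple(int(min(255,1.6*k)) for k in c[::-1]),-1)
    ims.append(im)
cv2.imwrite('pics/top0.png',cv2.resize(np.hstack(ims),(800,480)))
E
```

```text
(392, 251) [0.4399 0.011  0.0054]
(361, 283) [0.455  0.1333 0.0033]
(325, 228) [0.5867 0.0827 0.0619]
(366, 195) [ 0.5479 -0.0393  0.0949]
(406, 171) [ 0.5156 -0.1992  0.0766]
(352, 228) [0.5333 0.0481 0.0631]
(371, 222) [0.4953 0.0291 0.0891]
(347, 238) [0.5138 0.1053 0.0926]
(339, 180) [ 0.6603 -0.0978  0.0482]
(295, 270) [0.5652 0.2309 0.075 ]
(328, 314) [0.461  0.2617 0.0379]
(388, 235) [0.4537 0.0181 0.0603]
(366, 240) [0.4879 0.0614 0.0616]
(362, 265) [0.4702 0.106  0.029 ]
(258, 163) [ 0.5271 -0.2006  0.0762]
(303, 177) [ 0.5373 -0.0328  0.0953]
(346, 203) [0.5702 0.1192 0.0957]
(281, 220) [ 6.638e-01 -6.000e-04  5.120e-02]
(314, 247) [0.6761 0.1056 0.0302]
(241, 205) [ 0.6958 -0.0969  0.0732]
(377, 230) [0.5926 0.2154 0.0759]
(331, 183) [ 0.3982 -0.0436  0.0023]
(336, 193) [0.5079 0.0488 0.0624]
scene 5900
side 6123
```

View pics/top0.png

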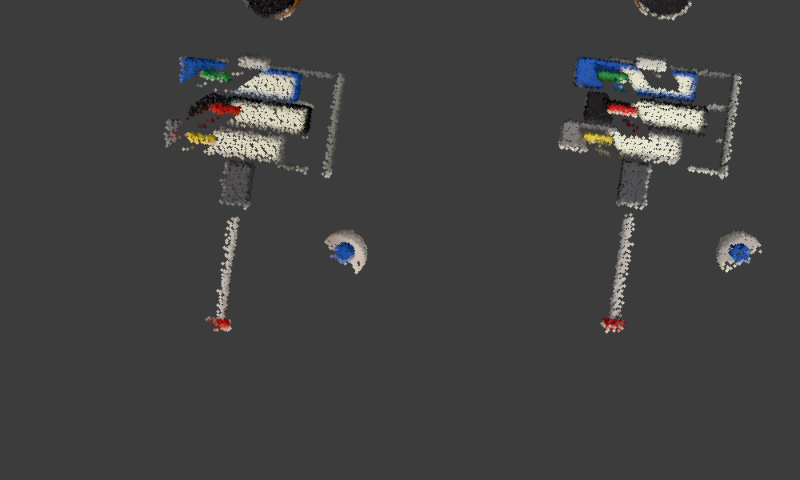

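Emit:
drive_tool:
  plan:
    - [0,[0.027,0.052,0.015],-2.75]
    - [0,[0.027,0.052,0.015],-2.75]
    - [0,[0.027,0.052,0.015],-2.75]
    - [0,[0.027,0.052,0.015],-2.75]
    - [0,[0.027,0.052,0.015],-2.75]
    - [0,[0.027,0.052,0.015],-2.75]
    - [0,[0.027,0.052,0.015],-2.75]
    - [0,[0.027,0.052,0.015],-2.75]
    - [0,[0.027,0.052,0.015],-2.75]
    - [0,[0.027,0.052,0.015],-2.75]

```text
time: 1.4
ee_pos: [0.4554, -0.0295, 0.4039]
tcp_rot: [-178.4, 0.0, -4.6]
wrist_force: [-0.2, -0.5, 0.4]
opening: 0.0003
```

Emit:
drive_tool:
  plan:
    - [0,[0,0,0],0]
    - [0,[0,0,0],0]

```text
time: 1.65
ee_pos: [0.4545, -0.0331, 0.4028]
tcp_rot: [-178.5, 0.1, -5.0]
wrist_force: [0.4, 0.2, 0.2]
opening: 0.0
```

```bash
python3 - <<'E'
from h import *
p,d=shot('wrist','wrist1'); o=monitor.get_obs(); print(o['time'],o['ee_pos'],o['tcp_rot'],o['opening'])
cv2.imwrite('pics/wrist1b.png',np.clip(cv2.resize(p[:,:,::-1],(800,500)).astype(float)*1.6,0,255).astype(np.uint8))
E
```

```text
1.7 [ 0.45423551 -0.03327603  0.4029139 ] [-1.78510440e+02  7.50268512e-02 -4.99744172e+00] 0.00034577106981497203
```

View pics/wrist1b.png

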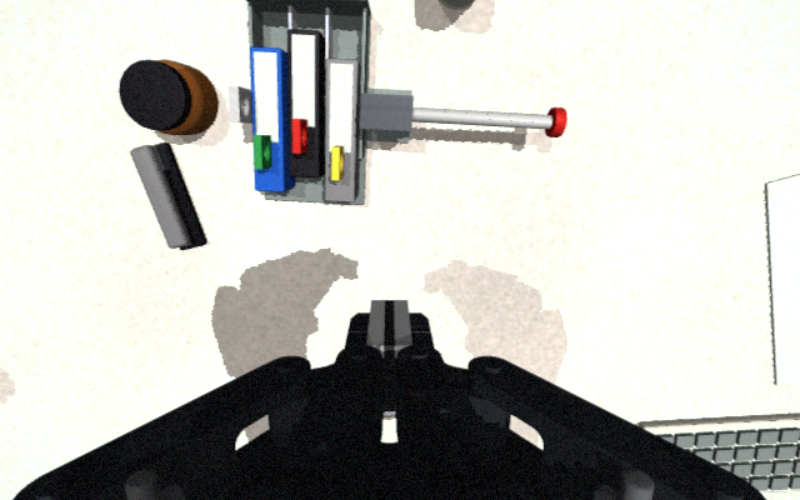

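The wrist view shows the rack from above. The lugs are green (262,153), red (299,137) and yellow (337,162). The guide block is at (387,112) and the knob at (557,122).

```bash
python3 - <<'E'
from h import *
P,p=cloud('wrist','wrist1')
z=P[...,2]; hsv=cv2.cvtColor(p,cv2.COLOR_RGB2HSV)
v,u=np.mgrid[0:400,0:640]
desk=P[300:330,450:500,2]; print('desk z',np.nanmedian(P[230:250,330:480,2]), np.nanmedian(P[20:60,500:600,2]))
def box(m,name):
    q=P[m][:,:2]; r=cv2.minAreaRect(q.astype(np.float32)*1000); print(name,len(q),'c',np.round(r[0],1),'size',np.round(r[1],1),'ang',round(r[2],2),'z',np.nanmedian(P[m][:,2]).round(4))
reg=lambda u0,v0,u1,v1:(u>=u0/1.25)&(u<=u1/1.25)&(v>=v0/1.25)&(v<=v1/1.25)
box(reg(355,85,415,140)&(z>.085)&(z<.105),'guide')
box(reg(225,80,260,125)&(z>.085)&(z<.105),'keeper')
for n,r in dict(green=(240,40,297,195),red=(288,25,327,182),yellow=(325,55,360,205)).items():
    m=reg(*r)&(z>.055)&(z<.068); box(m,n+' top'); 
    box(reg(*r)&(z>.08)&(z<.105),n+' lug')
box(reg(540,100,570,140)&(z>.04),'knob')
m=reg(415,100,543,135)&(z>.05); q=P[m]; box(m,'rod')
A=np.polyfit(q[:,1],q[:,0],1); B=np.polyfit(q[:,1],q[:,2],1); print('rod x(y)',A,'z(y)',B)
E
```

```text
desk z -0.000531741381991413 -0.0005193471000136674
guide 1188 c [542.7 -30.6] size [52.  33.5] ang 82.08 z 0.0941
keeper 304 c [563.7 119.6] size [10.8 33.8] ang 82.17 z 0.0938
green top 3309 c [548.6  95.5] size [ 56.4 157.5] ang 81.21 z 0.0604
green lug 425 c [542.2  88.2] size [81.9 56.3] ang 9.3 z 0.0935
red top 2837 c [555.3  54.6] size [ 41.5 154. ] ang 82.71 z 0.0605
red lug 230 c [527.9  62.1] size [ 8.7 33.7] ang 82.01 z 0.0938
yellow top 2624 c [526.9  21.8] size [ 34.1 150.2] ang 82.11 z 0.0605
yellow lug 203 c [512.   17.5] size [18.4 67. ] ang 61.07 z 0.0941
knob 412 c [ 518.9 -199.6] size [25.  28.8] ang 84.91 z 0.0765
rod 1164 c [ 529.6 -125.7] size [134.7  14. ] ang 82.08 z 0.0779
rod x(y) [0.13901254 0.5468387 ] z(y) [0.05426972 0.08454002]
```

Emit:
drive_tool:
  plan:
    - [0,[-0.019,0.0355,-0.045],-1.45]
    - [0,[-0.019,0.0355,-0.045],-1.45]
    - [0,[0,0,-0.05],0]
    - [0,[0,0,-0.05],0]
    - [0,[0,0,-0.05],0]
    - [0,[0,0,-0.05],0]
    - [0,[0,0,0],0]
    - [0,[0,0,0],0]

```text
time: 2.7
ee_pos: [0.4132, -0.0146, 0.1153]
tcp_rot: [-176.3, -0.1, -4.3]
wrist_force: [0.1, -0.2, 0.8]
opening: -0.0
```

```bash
python3 - <<'E'
from h import *
o=monitor.get_obs()
for k in o: print(k,np.round(o[k],3))
E
```

```text
time 2.7
q [ -4.396 -14.536 -23.441  81.043   3.737 179.946]
qd [ 0.331 -0.162  1.603 -0.1    0.048 -0.075]
joint_efforts [-8.0000e-02 -2.9526e+01  4.4305e+01  1.0000e-02  1.9800e-01  0.0000e+00]
ee_pos [ 0.413 -0.015  0.115]
tcp_rot [-1.76263e+02 -5.60000e-02 -4.34200e+00]
wrist_force [ 0.055 -0.195  0.844]
torque [-0.051 -0.029  0.01 ]
opening -0.0
```

Emit:
drive_tool:
  plan:
    - [0,[0,0,0],0]
    - [0,[0,0,0],0]

```text
time: 2.95
ee_pos: [0.4135, -0.0142, 0.1147]
tcp_rot: [-176.3, -0.1, -4.3]
wrist_force: [0.4, -0.4, -0.4]
opening: -0.0001
```

```bash
python3 - <<'E'
from h import *
o=monitor.get_obs()
for k in o: print(k,np.round(o[k],3))
E
```

```text
time 2.95
q [ -4.343 -14.487 -23.46   80.968   3.74  179.944]
qd [ 0.145  0.298 -0.648 -0.202 -0.004  0.078]
joint_efforts [-7.6000e-02 -3.1132e+01  4.7020e+01  1.8000e-02  2.1000e-01  0.0000e+00]
ee_pos [ 0.414 -0.014  0.115]
tcp_rot [-1.7626e+02 -6.3000e-02 -4.2870e+00]
wrist_force [ 0.407 -0.406 -0.448]
torque [-0.04  -0.03  -0.007]
opening -0.0
```

Joint 6 has hit its 180° limit. I'll turn the tool about 90° the other way, to yaw 82°, which is well inside its range.

Emit:
drive_tool:
  plan:
    - [0,[-0.01,0,0.03],9.6]
    - [0,[0,0,0],9.6]
    - [0,[0,0,0],9.6]
    - [0,[0,0.01,0],9.6]
    - [0,[0,0.01,0],9.6]
    - [0,[0,0.01,0],9.6]
    - [0,[0,0.01,0],9.6]
    - [0,[0,0.01,0],9.6]
    - [0,[0,0,0],9.6]
    - [0,[0,0,0],0]

```text
time: 4.2
ee_pos: [0.4031, 0.0362, 0.1438]
tcp_rot: [-176.3, 0.1, 82.1]
wrist_force: [0.4, 0.3, 0.2]
opening: -0.0002
```

Emit:
drive_tool:
  plan:
    - [0,[0,0,0],0]

```text
time: 4.32
ee_pos: [0.4029, 0.0359, 0.1436]
tcp_rot: [-176.3, 0.1, 81.9]
wrist_force: [-0.2, -0.1, -0.0]
opening: -0.0003
```

Emit:
drive_tool:
  plan:
    - [0,[0,0.003,-0.0435],0]
    - [0,[0,0,-0.0435],0]
    - [0,[0,0,0],0]
    - [0,[0.015,-0.002,0],0]
    - [0,[0.015,-0.002,0],0]
    - [0,[0.015,-0.002,0],0]
    - [0,[0.015,-0.0022,0],0]
    - [0,[0,0,0],0]

```text
time: 5.32
ee_pos: [0.4653, 0.0305, 0.0574]
tcp_rot: [-176.4, 0.0, 82.1]
wrist_force: [2.0, 0.6, 4.8]
opening: -0.0001
```

Emit:
drive_tool:
  plan:
    - [0,[0.008,-0.0011,0],0]
    - [0,[0.008,-0.0011,0],0]
    - [0,[0,0,0],0]

```text
time: 5.7
ee_pos: [0.4803, 0.0284, 0.0574]
tcp_rot: [-176.3, 0.0, 82.1]
wrist_force: [-0.7, 1.0, 6.3]
opening: -0.0
```

```bash
cat >> h.py <<'E'
def rk(p):
    a=np.radians(7.9); d=np.array(p[:2])-[.5551,.0585]
    return np.round([d@[np.cos(a),-np.sin(a)],d@[np.sin(a),np.cos(a)]],4)
E
python3 - <<'E'
from h import *
o=monitor.get_obs(); print(rk(o['ee_pos']),o['ee_pos'],o['wrist_force'])
p,d=shot('side','side2'); s=cv2.resize(p[135:335,270:460,::-1],None,fx=3,fy=3,interpolation=cv2.INTER_CUBIC)
cv2.imwrite('pics/side2c.png',np.clip(s.astype(float)*1.5,0,255).astype(np.uint8))
E
```

```text
[-0.07   -0.0401] [0.48028764 0.02841973 0.05743167] [-0.73833707  0.9893717   6.30937619]
```

View pics/side2c.png

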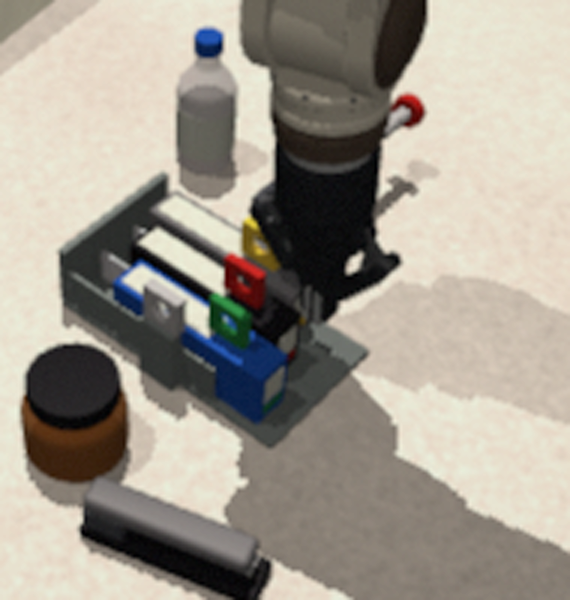

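The right knuckle of the closed gripper is close to the yellow lug. I'll raise the tool a little before pushing on.

Emit:
drive_tool:
  plan:
    - [0,[-0.003,0.0004,0],0]
    - [0,[0,0,0.013],0]
    - [0,[0,0,0],0]

```text
time: 6.12
ee_pos: [0.4765, 0.0289, 0.0705]
tcp_rot: [-176.3, 0.0, 82.1]
wrist_force: [0.7, 0.8, 0.0]
opening: -0.0002
```

Emit:
drive_tool:
  plan:
    - [0,[0.007,-0.001,0],0]
    - [0,[0.003,-0.0004,0],0]
    - [0,[0,0,0],0]

```text
time: 6.5
ee_pos: [0.4859, 0.0275, 0.069]
tcp_rot: [-176.2, 0.1, 82.1]
wrist_force: [-0.8, 0.0, 0.9]
opening: -0.0004
```

```bash
cat >> h.py <<'E'
def crop(n,tag,x0,y0,w,h,s,g=1.5):
    p,d=shot(n,tag); q=cv2.resize(p[y0:y0+h,x0:x0+w,::-1],None,fx=s,fy=s,interpolation=cv2.INTER_CUBIC)
    cv2.imwrite(f'pics/{tag}c.png',np.clip(q.astype(float)*g,0,255).astype(np.uint8))
E
python3 - <<'E'
from h import *
o=monitor.get_obs(); print(rk(o['ee_pos']))
crop('side','side3',290,180,120,110,6); crop('scene','scene3',250,150,150,110,5)
E
```

```text
[-0.0643 -0.0403]
```

View pics/side3c.png

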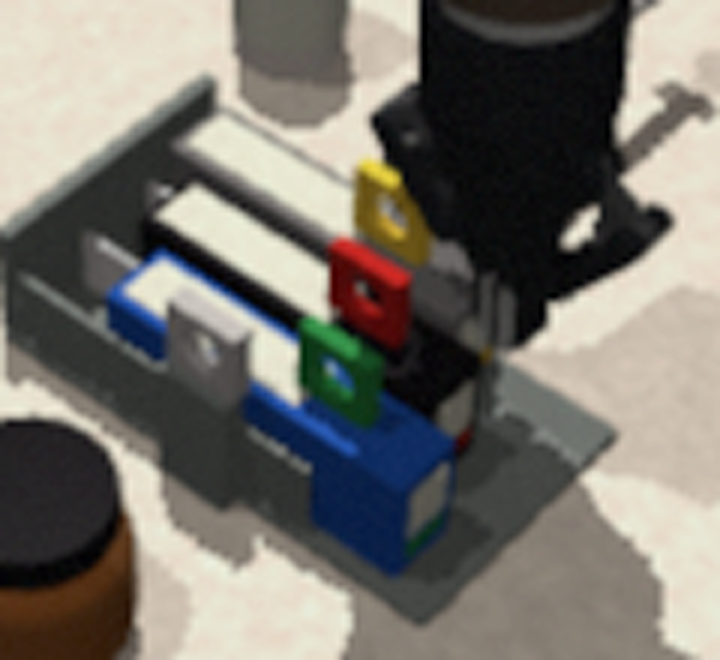

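View pics/scene3c.png

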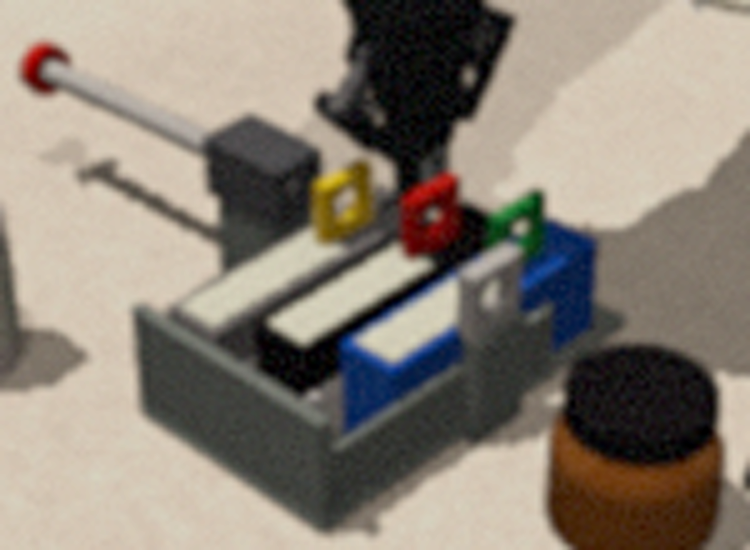

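Emit:
drive_tool:
  plan:
    - [0,[0.004,-0.0006,0],0]
    - [0,[0.004,-0.0006,0],0]

```text
time: 6.85
ee_pos: [0.4937, 0.0263, 0.069]
tcp_rot: [-176.2, 0.1, 82.1]
wrist_force: [-10.2, 1.6, 0.0]
opening: -0.0004
```

Emit:
drive_tool:
  plan:
    - [0,[0.002,-0.0003,0],0]
    - [0,[0.001,0,0],0]

```text
time: 7.1
ee_pos: [0.494, 0.0263, 0.0689]
tcp_rot: [-175.9, 0.1, 82.1]
wrist_force: [-19.5, 3.9, 9.8]
opening: -0.0
```

```bash
python3 - <<'E'
from h import *
o=monitor.get_obs(); print(rk(o['ee_pos']))
crop('side','side4',290,180,120,110,6)
P,p=cloud('side','side4'); h=cv2.cvtColor(p,cv2.COLOR_RGB2HSV); m=(h[...,0]>20)&(h[...,0]<34)&(h[...,1]>150)&(P[...,2]>.065)
q=np.array([rk(x) for x in P[m]]); print(len(q),q.min(0),q.max(0),np.median(q,0))
E
```

```text
[-0.0561 -0.0403]
99 [-0.017 -0.043] [ 0.0174 -0.0293] [ 0.0021 -0.038 ]
```

View pics/side4c.png

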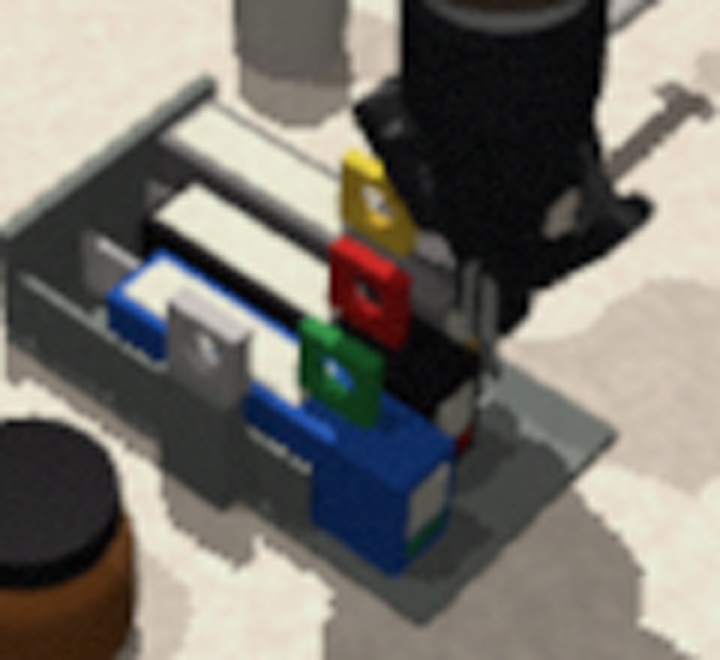

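Yellow is home: the push stalled at about 20 N and its lug now spans x = ±17 mm. Red is next.

Emit:
drive_tool:
  plan:
    - [0,[-0.027,0.0037,0.001],0]
    - [0,[-0.027,0.0037,0],0]
    - [0,[0.0028,0.02,0],0]
    - [0,[0.0028,0.02,0],0]
    - [0,[0,0,0],0]
    - [0,[0,0,0],0]

```text
time: 7.9
ee_pos: [0.4486, 0.0731, 0.0703]
tcp_rot: [-176.3, 0.1, 82.1]
wrist_force: [-0.8, 0.7, -0.9]
opening: 0.0001
```

```bash
python3 - <<'E'
from h import *
o=monitor.get_obs(); print(rk(o['ee_pos']),o['ee_pos'],o['tcp_rot'])
E
```

```text
[-0.1075 -0.0002] [0.44856993 0.07312408 0.07030453] [-1.76273299e+02  7.68113272e-02  8.21366754e+01]
```

Emit:
drive_tool:
  plan:
    - [0,[0.012,-0.0017,0],0]
    - [0,[0.012,-0.0017,0],0]
    - [0,[0.01,-0.0014,0],0]
    - [0,[0.007,-0.001,0],0]
    - [0,[0.005,-0.0007,0],0]
    - [0,[0.004,-0.0006,0],0]

```text
time: 8.65
ee_pos: [0.4985, 0.0663, 0.0702]
tcp_rot: [-176.2, 0.1, 82.1]
wrist_force: [-3.1, 0.5, 2.0]
opening: -0.0004
```

Emit:
drive_tool:
  plan:
    - [0,[0.002,-0.0003,0],0]
    - [0,[0.001,0,0],0]

```text
time: 8.9
ee_pos: [0.4995, 0.0662, 0.07]
tcp_rot: [-176.0, 0.1, 82.1]
wrist_force: [-15.5, 0.9, 8.5]
opening: 0.0001
```

```bash
python3 - <<'E'
from h import *
o=monitor.get_obs(); print(rk(o['ee_pos']),o['ee_pos'],o['tcp_rot'])
E
```

```text
[-0.0561 -0.    ] [0.49952225 0.06616291 0.07003429] [-1.76018951e+02  8.10674102e-02  8.21387133e+01]
```

Emit:
drive_tool:
  plan:
    - [0,[-0.032,0.0044,0],0]
    - [0,[-0.031,0.0044,0],0]
    - [0,[0.0028,0.02,0],0]
    - [0,[0.0028,0.02,0],0]
    - [0,[0,0,0],0]
    - [0,[0,0,0],0]

```text
time: 9.65
ee_pos: [0.444, 0.1145, 0.0702]
tcp_rot: [-176.3, 0.1, 82.1]
wrist_force: [0.7, -0.2, 0.4]
opening: -0.0001
```

```bash
python3 - <<'E'
from h import *
o=monitor.get_obs(); print(rk(o['ee_pos']),o['ee_pos'],o['tcp_rot'])
E
```

```text
[-0.1177  0.0402] [0.44404996 0.11451889 0.0702333 ] [-1.76274009e+02  7.80197811e-02  8.21365433e+01]
```

Emit:
drive_tool:
  plan:
    - [0,[0.014,-0.0019,0],0]
    - [0,[0.014,-0.0019,0],0]
    - [0,[0.012,-0.0017,0],0]
    - [0,[0.008,-0.0011,0],0]
    - [0,[0.007,-0.001,0],0]
    - [0,[0.005,-0.0007,0],0]

```text
time: 10.4
ee_pos: [0.5043, 0.1065, 0.0702]
tcp_rot: [-176.2, 0.1, 82.1]
wrist_force: [-2.9, 0.5, 0.0]
opening: -0.0002
```

Emit:
drive_tool:
  plan:
    - [0,[0.002,-0.0003,0],0]
    - [0,[0.001,0,0],0]

```text
time: 10.65
ee_pos: [0.5051, 0.1064, 0.0701]
tcp_rot: [-176.0, 0.1, 82.1]
wrist_force: [-14.8, 0.8, 7.6]
opening: 0.0
```

```bash
python3 - <<'E'
from h import *
o=monitor.get_obs(); print(rk(o['ee_pos']),o['ee_pos'],o['tcp_rot'])
E
```

```text
[-0.0561  0.0405] [0.50514035 0.106363   0.07007929] [-1.76019637e+02  7.77554148e-02  8.21422463e+01]
```

Emit:
drive_tool:
  plan:
    - [0,[-0.03,0.0041,0],0]
    - [0,[-0.03,0.0041,0.01],0]
    - [0,[0,0,0.06],0]
    - [0,[0,0,0.06],0]
    - [0,[0.0,-0.06,0.01],0]
    - [0,[0.013,-0.06,0],0]
    - [0,[0.013,-0.06,0],0]
    - [0,[0.013,-0.06,0],0]
    - [0,[0.013,-0.06,0],0]
    - [0,[0.013,-0.06,0],0]

```text
time: 11.9
ee_pos: [0.5124, -0.248, 0.2104]
tcp_rot: [-176.3, 0.1, 82.1]
wrist_force: [0.9, 0.5, -0.2]
opening: -0.0003
```

Emit:
drive_tool:
  plan:
    - [0,[0,0,0],0]
    - [0,[0,0,0],0]

```text
time: 12.15
ee_pos: [0.512, -0.2457, 0.21]
tcp_rot: [-176.3, 0.1, 82.1]
wrist_force: [-0.2, 0.3, 0.1]
opening: -0.0
```

```bash
python3 - <<'E'
from h import *
o=monitor.get_obs(); print(rk(o['ee_pos']),o['ee_pos'],o['tcp_rot'],o['q'])
crop('side','side5',290,150,130,130,5);crop('wrist','wrist5',0,0,640,400,1.25,1.6)
P,p=cloud('side','side5'); h=cv2.cvtColor(p,cv2.COLOR_RGB2HSV); ok=(h[...,1]>130)&(h[...,2]>40)&(P[...,2]>.066)&(P[...,2]<.11)
for n,a,b in(('y',20,34),('r',-1,6),('g',45,85)):
    m=ok&(h[...,0]>a)&(h[...,0]<b)&(P[...,1]>-.05)&(P[...,1]<.15)
    q=np.array([rk(x) for x in P[m]]); print(n,len(q),q.min(0),q.max(0),np.median(q,0))
E
```

```text
[-0.0009 -0.3072] [ 0.51200084 -0.24567912  0.2100429 ] [-1.76252283e+02  6.18631565e-02  8.20824981e+01] [-25.09409601  10.2720565   11.04935774  94.34011497  -1.16503619
  72.8616654 ]
y 124 [-0.0178 -0.0685] [ 0.0174 -0.0354] [-0.0029  -0.03835]
r 113 [-0.0168 -0.0052] [0.0179 0.006 ] [-0.0004  0.002 ]
g 43 [-0.0156  0.035 ] [0.0184 0.0441] [-0.0004  0.0421]
```

View pics/side5c.png

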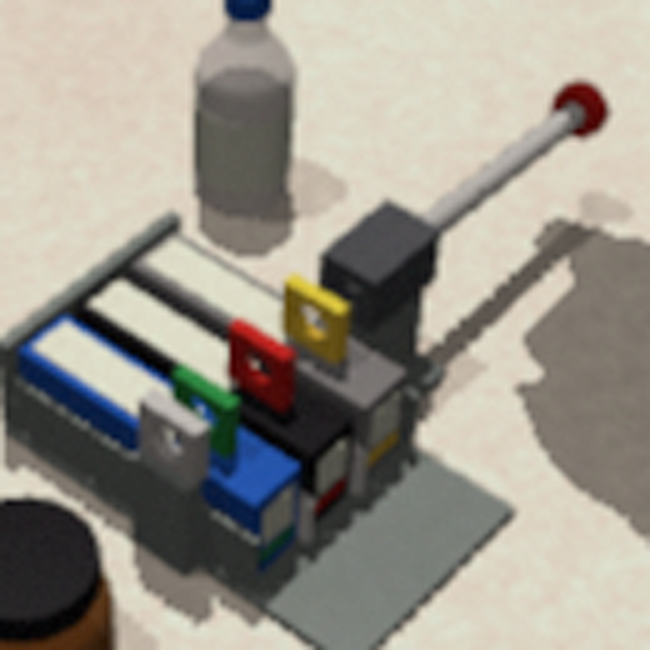

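View pics/wrist5c.png

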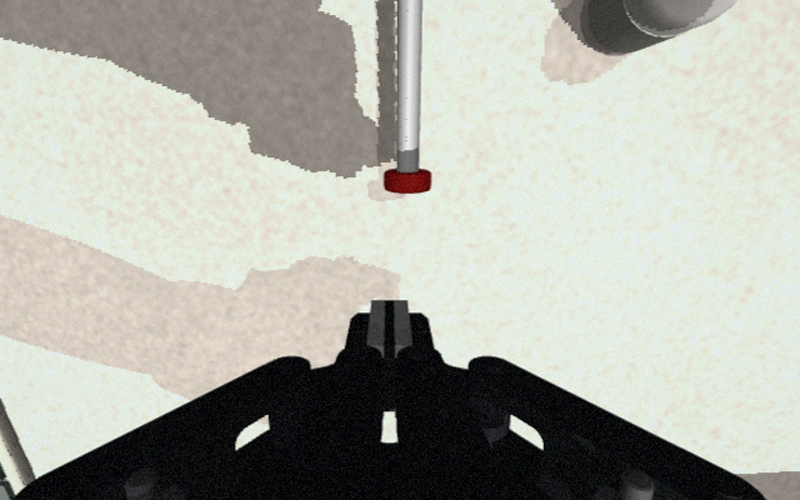

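```bash
python3 - <<'E'
from h import *
P,p=cloud('wrist','wrist5'); v,u=np.mgrid[0:400,0:640]
m=(u>300)&(u<350)&(v>130)&(v<160)&(P[...,2]>.03)
q=np.array([list(rk(x))+[x[2]] for x in P[m]]); print(len(q),q.min(0),q.max(0),np.median(q,0))
r=(u>318)&(u<336)&(v>5)&(v<110)&(P[...,2]>.05); q=np.array([list(rk(x))+[x[2]] for x in P[r]]); print(np.polyfit(q[:,1],q[:,0],1),np.polyfit(q[:,1],q[:,2],1),q.mean(0))
E
```

```text
766 [-0.0139     -0.2729      0.06142008] [ 0.0152     -0.2558      0.08390997] [ 0.00055    -0.26445     0.07934579]
[-0.01355201 -0.00243384] [0.05750654 0.08885085] [ 0.00034148 -0.2047904   0.07707407]
```

Emit:
drive_tool:
  plan:
    - [0,[0.001,0,-0.047],0]
    - [0,[0,0,-0.047],0]
    - [0,[0,0,-0.044],0]
    - [0,[0,0,0],0]
    - [0,[0.0019,0.0139,0],0]
    - [0,[0.0019,0.0139,0],0]
    - [0,[0.0014,0.01,0],0]
    - [0,[0,0,0],0]

```text
time: 13.25
ee_pos: [0.5193, -0.2072, 0.0746]
tcp_rot: [-176.5, 0.1, 82.2]
wrist_force: [-0.1, -2.2, 0.1]
opening: -0.0001
```

```bash
python3 - <<'E'
from h import *
o=monitor.get_obs(); print(rk(o['ee_pos']),o['ee_pos'],o['tcp_rot'])
crop('side','side6',290,130,160,130,5);crop('wrist','wrist6',0,0,640,400,1.25,1.6)
E
```

```text
[ 0.0011 -0.2681] [ 0.51934801 -0.2072355   0.07460523] [-1.76456425e+02  1.46916668e-01  8.21713430e+01]
```

View pics/wrist6c.png

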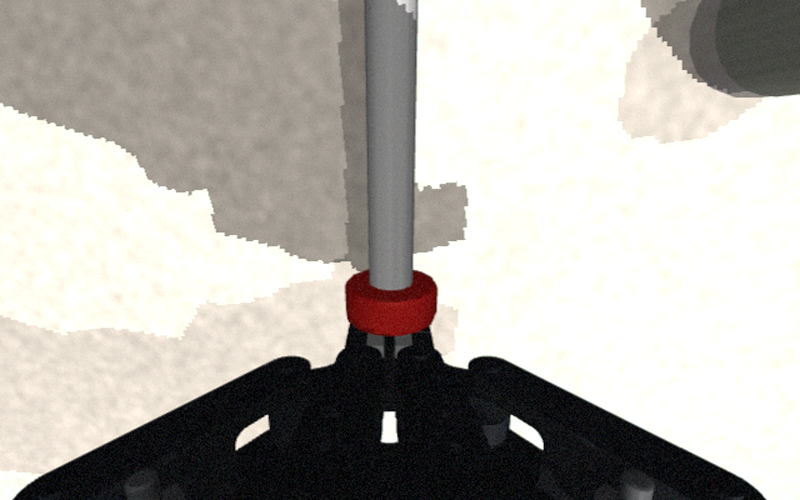

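View pics/side6c.png

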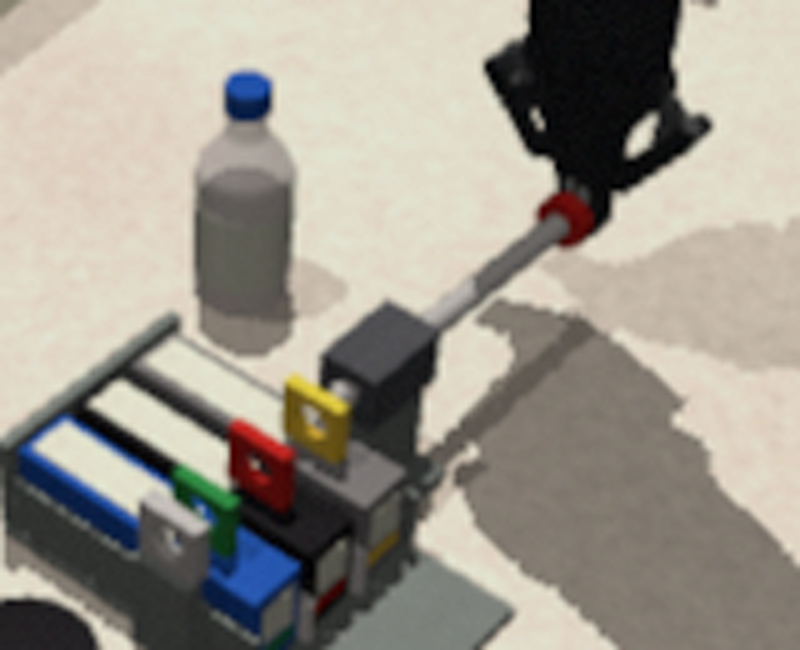

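The finger is centred behind the knob and the tip is just out of the guide. I'll push on in small steps and watch the force.

Emit:
drive_tool:
  plan:
    - [0,[0.0008,0.006,0],0]
    - [0,[0.0008,0.006,0],0]
    - [0,[0.0008,0.006,0],0]
    - [0,[0.0008,0.006,0],0]

```text
time: 13.85
ee_pos: [0.5217, -0.1851, 0.0732]
tcp_rot: [-176.3, 0.3, 82.1]
wrist_force: [-2.4, -12.6, 3.5]
opening: 0.0002
```

Emit:
drive_tool:
  plan:
    - [0,[0.0008,0.006,0],0]
    - [0,[0.0008,0.006,0],0]
    - [0,[0.0008,0.006,0],0]
    - [0,[0.0008,0.006,0],0]

```text
time: 14.35
ee_pos: [0.5251, -0.1622, 0.0739]
tcp_rot: [-176.4, 0.4, 82.0]
wrist_force: [-1.8, -18.4, 7.1]
opening: 0.0002
```

```bash
python3 - <<'E'
from h import *
o=monitor.get_obs(); print(rk(o['ee_pos']),o['ee_pos'],o['tcp_rot'])
crop('side','side7',290,130,160,130,5)
E
```

```text
[ 0.0006 -0.2227] [ 0.52508229 -0.16217531  0.07387985] [-176.40888007    0.39194759   82.00889124]
```

View pics/side7c.png

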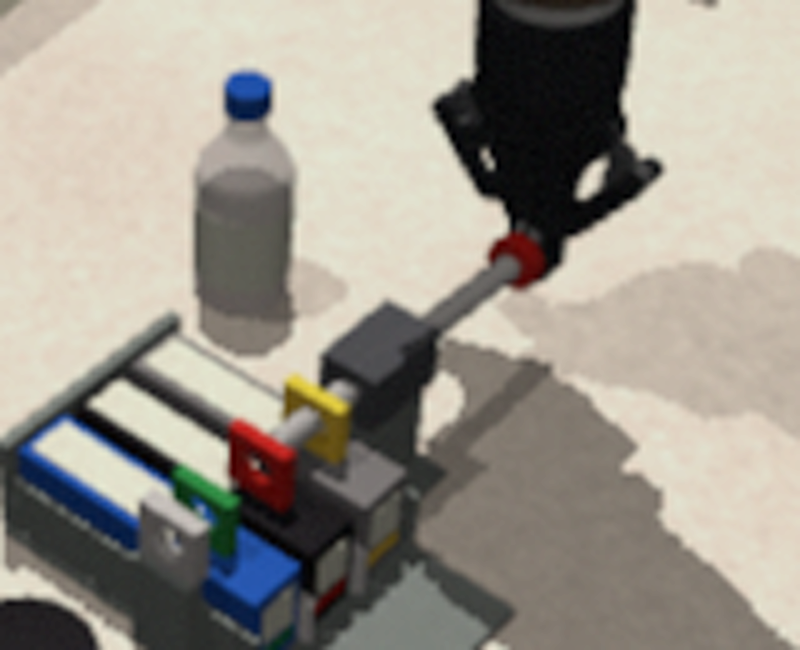

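The rod is through yellow, but the finger is dragging the knob down (z force of 7 N). I'll raise slightly as I push so the tip levels out.

Emit:
drive_tool:
  plan:
    - [0,[0,0,0.003],0]
    - [0,[0,0,0.003],0]
    - [0,[0.0004,0.003,0.001],0]

```text
time: 14.78
ee_pos: [0.525, -0.1564, 0.0794]
tcp_rot: [-176.3, 0.0, 82.1]
wrist_force: [-0.2, -0.3, -0.1]
opening: 0.0001
```

Emit:
drive_tool:
  plan:
    - [0,[0.0008,0.006,0.0005],0]
    - [0,[0.0008,0.006,0.0005],0]

```text
time: 15.02
ee_pos: [0.5265, -0.1441, 0.0801]
tcp_rot: [-176.2, 0.1, 82.1]
wrist_force: [-1.0, -0.6, -0.6]
opening: 0.0001
```

```bash
python3 - <<'E'
from h import *
o=monitor.get_obs(); print(rk(o['ee_pos']),o['ee_pos'],o['tcp_rot'])
crop('side','side8',290,130,160,130,5)
E
```

```text
[-0.0004 -0.2046] [ 0.52653832 -0.14412662  0.08012469] [-1.76237851e+02  5.24094342e-02  8.21316860e+01]
```

View pics/side8c.png

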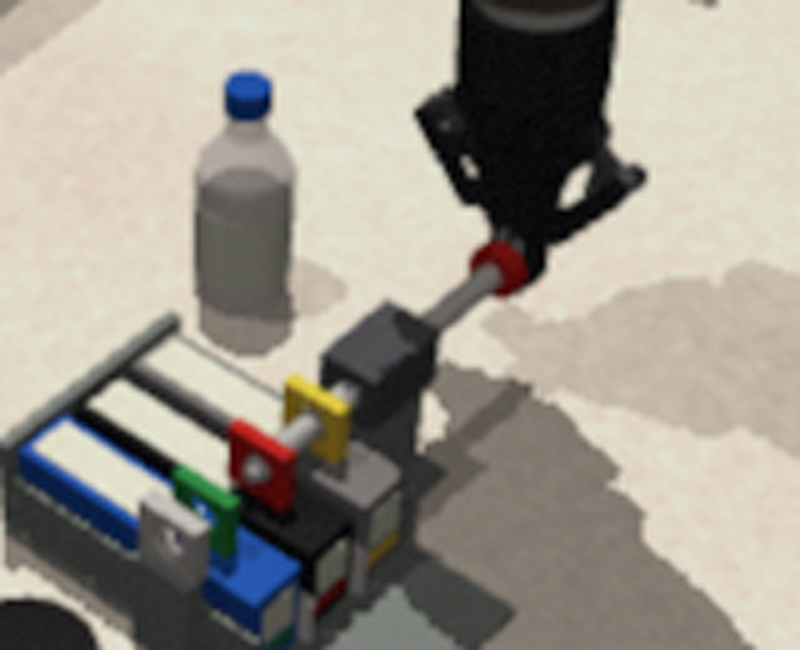

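The force has dropped to about zero and the tip is in the red lug. Continuing.

Emit:
drive_tool:
  plan:
    - [0,[0.0008,0.006,0.0003],0]
    - [0,[0.0008,0.006,0.0003],0]
    - [0,[0.0008,0.006,0.0003],0]

```text
time: 15.45
ee_pos: [0.529, -0.1263, 0.0812]
tcp_rot: [-176.3, 0.1, 82.1]
wrist_force: [0.2, -0.3, 0.1]
opening: -0.0001
```

Emit:
drive_tool:
  plan:
    - [0,[0.0008,0.006,0.0003],0]
    - [0,[0.0008,0.006,0.0003],0]
    - [0,[0.0008,0.006,0.0003],0]

```text
time: 15.82
ee_pos: [0.5314, -0.1084, 0.0821]
tcp_rot: [-176.3, 0.1, 82.1]
wrist_force: [0.5, -0.6, -1.0]
opening: -0.0
```

```bash
python3 - <<'E'
from h import *
o=monitor.get_obs(); print(rk(o['ee_pos']),o['ee_pos'],o['tcp_rot'])
crop('side','side9',290,130,160,130,5)
crop('scene','scene9',250,150,150,110,5)
E
```

```text
[-0.0005 -0.1685] [ 0.53141448 -0.10836918  0.08208995] [-1.76257349e+02  6.51242624e-02  8.21205211e+01]
```

View pics/side9c.png

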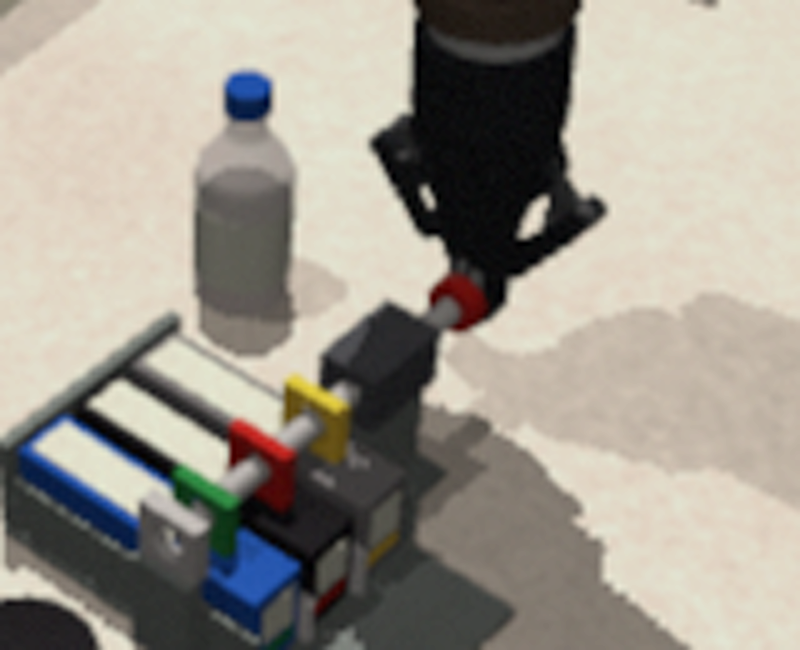

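View pics/scene9c.png

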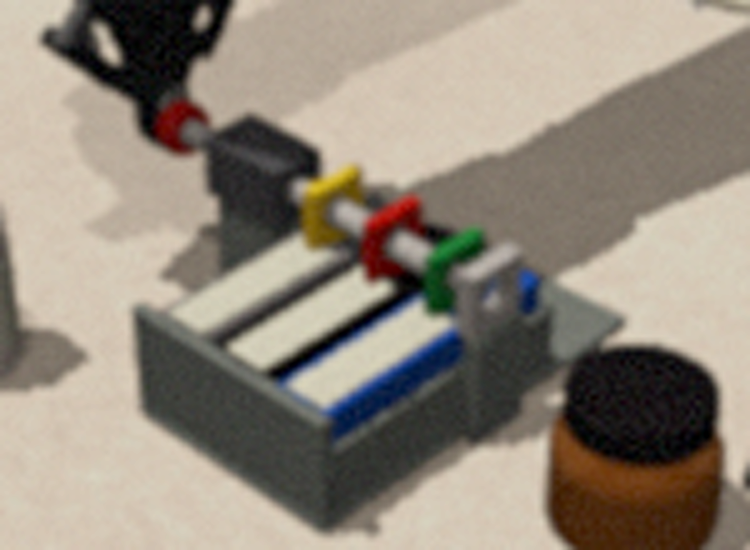

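Emit:
drive_tool:
  plan:
    - [0,[0.0008,0.006,0],0]
    - [0,[0.0008,0.006,0],0]
    - [0,[0.0007,0.005,0],0]

```text
time: 16.3
ee_pos: [0.5338, -0.0914, 0.0821]
tcp_rot: [-176.3, 0.1, 82.1]
wrist_force: [-0.3, -1.0, 0.7]
opening: -0.0001
```

Emit:
drive_tool:
  plan:
    - [0,[0.0007,0.005,0],0]
    - [0,[0.0005,0.004,0],0]
    - [0,[0,0,0],0]

```text
time: 16.68
ee_pos: [0.5349, -0.0824, 0.082]
tcp_rot: [-176.2, 0.1, 82.1]
wrist_force: [-0.2, 0.3, -0.3]
opening: -0.0
```

```bash
python3 - <<'E'
from h import *
o=monitor.get_obs(); print(rk(o['ee_pos']),o['ee_pos'],o['tcp_rot'])
E
```

```text
[-0.0007 -0.1423] [ 0.53486178 -0.08239341  0.0820329 ] [-1.76249644e+02  5.04128030e-02  8.21469021e+01]
```

Emit:
drive_tool:
  plan:
    - [0,[0.0004,0.003,0],0]
    - [0,[0.0003,0.002,0],0]

```text
time: 16.92
ee_pos: [0.5354, -0.078, 0.0819]
tcp_rot: [-176.2, 0.1, 82.1]
wrist_force: [0.3, -8.1, -4.4]
opening: -0.0002
```

Emit:
drive_tool:
  plan:
    - [0,[0.0001,0.001,0],0]
    - [0,[0,0,0],0]

```text
time: 17.18
ee_pos: [0.5355, -0.078, 0.0819]
tcp_rot: [-176.2, 0.2, 82.1]
wrist_force: [-1.4, -9.4, -2.0]
opening: -0.0
```

```bash
python3 - <<'E'
from h import *
o=monitor.get_obs(); print(rk(o['ee_pos']),o['ee_pos'],o['tcp_rot'])
crop('side','side10',290,130,160,130,5)
crop('scene','scene10',250,150,150,110,5)
E
```

```text
[-0.0007 -0.1379] [ 0.53546445 -0.07803544  0.08188823] [-176.24879571    0.22834969   82.06662201]
```

View pics/side10c.png

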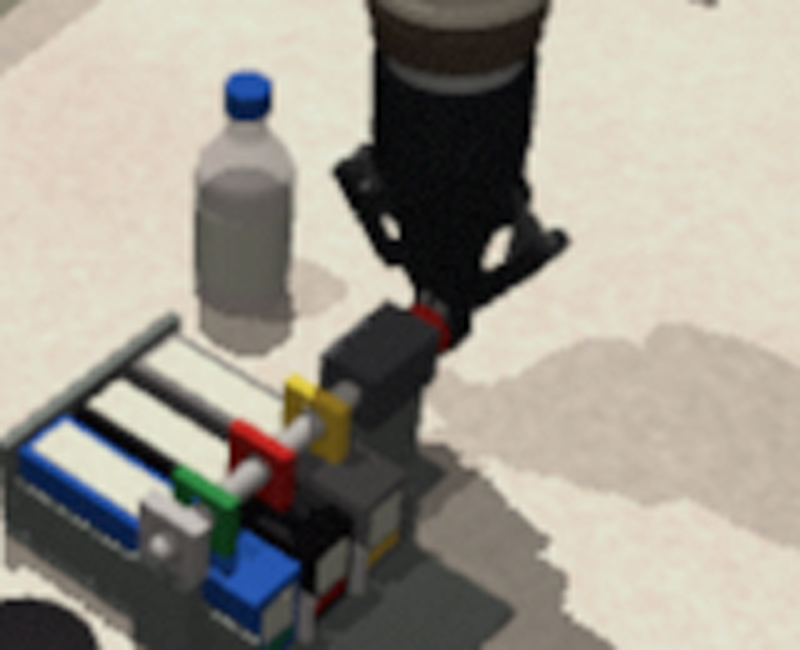

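View pics/scene10c.png

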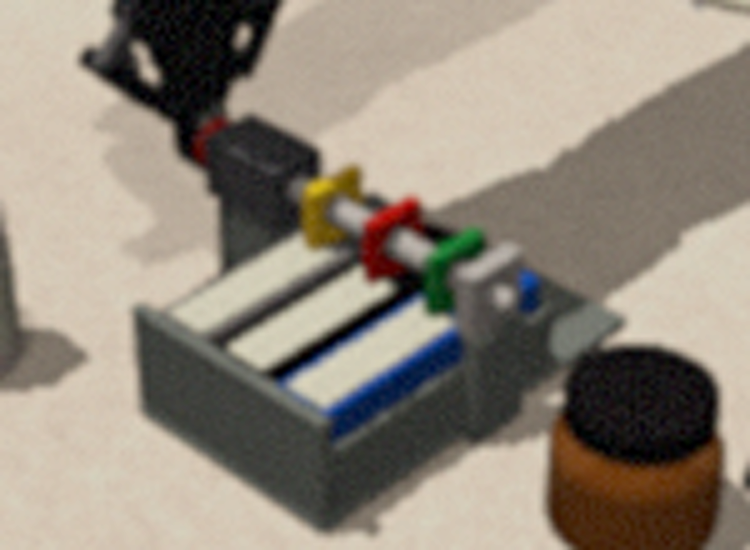

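The knob is against the guide block and the tip shows through the keeper. I'll give one firm nudge, then back off.

Emit:
drive_tool:
  plan:
    - [0,[0.0003,0.002,0],0]
    - [0,[0.0001,0.001,0],0]

```text
time: 17.52
ee_pos: [0.5355, -0.0778, 0.082]
tcp_rot: [-176.3, 0.6, 82.0]
wrist_force: [-4.0, -29.6, -0.8]
opening: 0.0003
```

Emit:
drive_tool:
  plan:
    - [0,[-0.0014,-0.01,0],0]
    - [0,[-0.0055,-0.04,0],0]
    - [0,[-0.0055,-0.04,0.02],0]
    - [0,[0,0,0.06],0]
    - [0,[0,0,0.06],0]
    - [0,[0,0,0],0]
    - [0,[0,0,0],0]

```text
time: 18.4
ee_pos: [0.5237, -0.1637, 0.2217]
tcp_rot: [-176.3, 0.0, 82.1]
wrist_force: [0.2, -0.3, -0.8]
opening: 0.0
```

```bash
python3 - <<'E'
from h import *
o=monitor.get_obs(); print(rk(o['ee_pos']),o['ee_pos'],o['qd'].round(2))
crop('side','side11',290,130,160,130,5)
P,p=cloud('side','side11'); h=cv2.cvtColor(p,cv2.COLOR_RGB2HSV); ok=(h[...,1]>130)&(h[...,2]>40)&(P[...,2]>.066)&(P[...,2]<.11)
for n,a,b,l,u in(('y',20,34,-.05,.15),('r',-1,6,-.05,.15),('g',45,85,-.05,.15),('knob',-1,6,-.3,-.05)):
    m=ok&(h[...,0]>a)&(h[...,0]<b)&(P[...,1]>l)&(P[...,1]<u)
    q=np.array([list(rk(x))+[x[2]] for x in P[m]]); print(n,len(q),q.min(0),q.max(0),np.median(q,0))
for n,v,u in():pass
vv,uu=np.mgrid[0:400,0:640]
R=np.array([list(rk(x))+[x[2]] for x in P[(uu>300)&(uu<370)&(P[...,2]>.04)&(P[...,2]<.1)]])
t=R[(R[:,1]>.068)&(abs(R[:,0])<.012)]; print('tip',len(t),t.max(0),np.median(t,0))
for a in(-.055,-.02,.02,.055):
    t=R[(abs(R[:,1]-a)<.008)&(abs(R[:,0])<.012)&(R[:,2]>.068)];print(a,len(t),np.median(t,0) if len(t) else '')
E
```

```text
[-0.0005 -0.2244] [ 0.52373066 -0.16369656  0.22171996] [ 0.14  0.72 -1.83 -0.27 -0.17 -0.03]
y 102 [-0.0184     -0.0458      0.06745562] [ 0.0174     -0.0354      0.09775825] [-0.00445    -0.0386      0.08798992]
r 98 [-0.0173     -0.003       0.06654038] [0.0172     0.0051     0.09832417] [-0.00425     0.00215     0.08816664]
g 43 [-0.0158      0.037       0.08148489] [0.0189     0.0447     0.09708093] [-0.0004      0.0423      0.09409735]
knob 19 [-0.0167     -0.1256      0.08008237] [ 0.007      -0.1154      0.09697035] [-0.0059     -0.1203      0.09320045]
tip 154 [0.0114     0.151      0.09733555] [-0.0022      0.07485     0.07465314]
-0.055 12 [-0.00245    -0.05955     0.08391734]
-0.02 23 [-0.0019    -0.0211     0.0831923]
0.02 29 [-0.0027      0.0188      0.08084169]
0.055 31 [-0.0008      0.0601      0.09463579]
```

View pics/side11c.png

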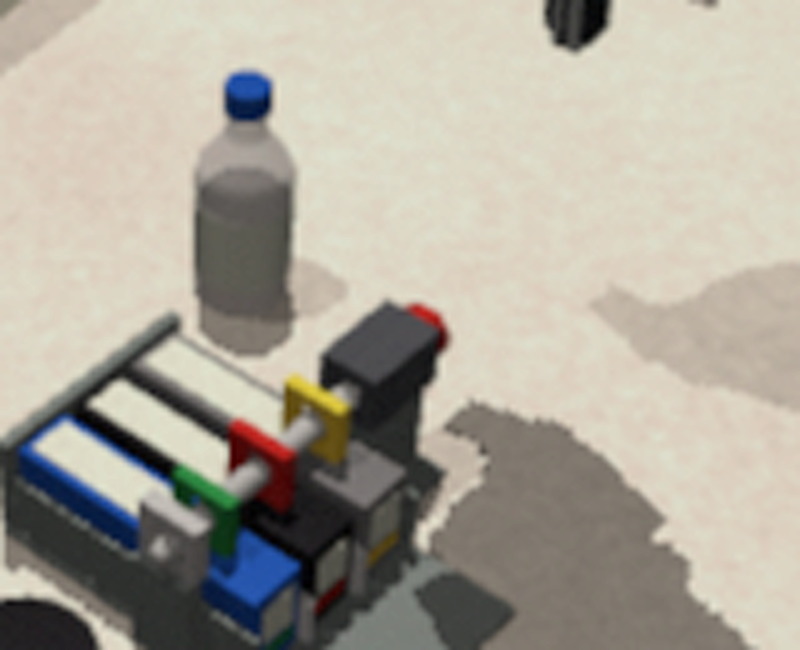

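```bash
python3 - <<'E'
from h import *
job.job_done(); print(monitor.get_obs()['time'])
E
```

```text
the job is handed in; nothing more can be done
the job is handed in; nothing more can be done
```

The three files are home in the rack and the rod is pushed through all three lugs and the keeper, with its knob against the guide block. I handed the job in at about 18.5 s on the robot's clock. The hand-in gives no verdict, so these are my own last checks:

- **Files:** each push stalled against the back wall at the same tool position (rack x = -56.1 mm, about 15–20 N). Before the rod went in, and again at the end, the camera put the three lugs at about x = ±17 mm, which is home to within about 2 mm.
- **Rod:** the knob stopped against the guide block and did not move under about 30 N. The tip shows through the keeper at rack y of roughly 75 mm, at about the right height.
- **Bystanders:** the arm never came near the bottle, jar or stapler. The bottle looked unmoved in the last picture, the jar was only partly in view, and the stapler was out of the frame, so I did not re-measure any of them.

**What went wrong or disagreed:**
- **Joint 6 limit:** the last joint ran into its range limit early on. I turned the tool about 90° the other way, but it kept a 3.7° tilt to the end, which did no visible harm.
- **Rod friction:** the rod rubbed at about 18 N near the red lug until I raised the pusher slightly. It then slid almost freely.
- **Rod slope:** depth readings at the end suggest the rod slopes down about 0.03–0.04 rad towards the keeper. That is near the noise and under the 0.06 limit.
- **Keeper position:** my first measurement put the keeper about 5 mm nearer the guide than stated. I did not resolve this.

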